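# Lock the hidden carriage of the calibration dock with its index rod

### The job

Lock the carriage inside the black dock: take the rod with the tapered nose from the rack, put its nose through the dock's window and feel along the hidden inner face for the hole. Push the rod fully home and let go, then slide the cross-bolt behind the rod's heel fully into its keeper. Leave the flat-headed rod and the other loose things on the table where they are.

Things in the scene. Friction and masses are not known exactly. Their poses are not given: they have to be found in the camera images.
- rod: The index rod to use, 200 mm long, 0.13-0.25 kg. Origin on its axis at the middle of the handle; x along the axis to the nose, z up as it lies in the rack. Black handle block 70 long (x -35 to 35), 24 wide (y), 26 high. In front a 16 mm aluminium shaft (x 35 to 153) with a tapered nose. Grip the handle's middle from above, across its width. Balance point about 60 mm ahead of the origin.
- rod_tip (a point): The point of the index rod's nose, on the axis 165 mm ahead of the rod's origin. The nose tapers from 16 to 6 mm over its last 12 mm.
- rod_heel (a point): Bottom of the rod's heel: a black tab 14 mm long (rod x -35 to -21) and 20 mm wide that hangs from the rear of the handle down to 52 mm below the axis. The cross-bolt goes behind it.
- flat_rod: A second rod, same handle, but its shaft ends in a flat round head 36 mm wide: it does not fit. It lies in the other place of the rack; leave it. Axes and origin as for the other rod.
- rack: Fixed rack holding both rods side by side and level, noses to its +x, axes 85 mm above the table, 95 mm apart (rack y +47.5 and -47.5 mm; either rod may be in either place). Origin at the underside midway between the rods' handles. Base plate 12 mm thick, x -50 to 130, y -85 to 85. The handles hang free above it.
- rack_posts (a point): Midway between the rack's four notched posts (rack x 44 and 112 mm), which carry the shafts. Post tops are at z 90 mm and the notches are 13 mm deep: lift a rod straight up by at least 30 mm.
- dock: Fixed dock. Origin at its underside; x points into the window (away from the robot), y to the left, z up; all dock numbers in mm. Grey base plate x -190 to 80, y -100 to 205, 12 thick. On it a black hood x -65 to 75, y -86 to 86, top at z 119 (screw heads to 123), open only by a window in its front.
- dock_window (a point): Middle of the window in the hood's front, dock (-65, 0, 85). It is 84 mm wide (y -42 to 42) and reaches from a flat sill at z 76.5, which runs in to x -20, up to the roof at z 105.
- dock_face (a point): Middle of the hidden inner face, dock (8, 0, 85): a flat rigid wall square to x. In it one hole, 22 mm wide, 28 mm high (z 71 to 99), 45 mm deep (bottom at x 53). The hole's middle lies anywhere from y -22 to +22, different each time, and cannot be seen; the rest of the face is solid. This point is NOT the hole.
- dock_home (a point): Where the rod's origin comes when home, if the hole were in the middle: dock (-112, 0, 85); its y shifts with the hole. The rod goes in level along dock +x, axis at z 85, until its nose meets the hole's bottom (tip at x 53); let go, the shaft rests on the sill.
- dock_keeper (a point): Middle of the keeper, a low aluminium bridge 30 mm long (dock y -75 to -45), top at z 57, at dock x -159. The bolt's tip goes in here.
- dock_track (a point): Middle of the top of the bolt's track, an open aluminium channel 26 mm wide in front of the hood: dock x -159, y 52 to 205, walls up to z 52. Fingers that hold a rod's handle at z 85 pass above track, bolt and keeper.
- bolt (a joint): Travel in m of the steel cross-bolt (12 mm thick, 160 long): 0 drawn back, 0.11 fully home in the keeper; starts at 0 to 0.01. It moves along dock -y at dock x -159, z 45; friction about 2.5 N, stays where left. Its tip is at dock y = 50 mm - travel. It clears the heel of a rod fully home by 6 mm, and strikes the heel of one that is not home.
- bolt_knob (a point): Grip point of the bolt's upright round knob: 18 mm thick, from z 50 to z 98 above the table, this point at z 88 on its axis, at dock y = 185 mm - travel.
- profile: Bystander: aluminium profile offcut 120 x 40 x 40 mm, origin under its centre.
- camera: Bystander: black machine camera with lens lying on the table, about 130 mm long.
- screwdriver: Bystander: screwdriver 180 mm long.
- bin: Bystander: blue open bin 160 x 110 x 60 mm.
- bracket: Bystander: small low black angle bracket 70 x 50 x 22 mm.
- clampblock: Bystander: yellow plastic block 70 x 35 x 30 mm.

How it is judged:
By the outcome, as a careful person would: the job done as asked, in the order asked, and still so for the second after the job is handed in, with the robot touching nothing.
It also fails if it takes over 64 s, if anything falls off the work surface, if the arm or the gripper's body presses on something with over 40 N, if the wrist force passes 120 N, or if a joint passes its speed limit or range.

### The arm

A 6-joint arm with a two-finger parallel gripper is mounted at the origin on the work surface. World frame = base frame: x ahead of the robot, y to its left, z up, the work surface at z = 0. Lengths are in m, angles in rad, forces in N, time in s.
With the tool pointing down it reaches from about 0.275 to 0.75 m from the base axis. Payload 10.2 kg.
Tool frame: the origin (TCP) lies at the centre of the arm's flange, where the gripper is bolted on; the fingertips stand 166 mm ahead of it and the grasp point (between the pads) lies 147 mm ahead of it; z points along the fingers, y is the line along which they close (so a half turn about z gives the same grasp; the last joint's range is limited). The gripper opens to 88 mm and grips with 3 to 60 N. Pads are 18 mm wide; open, the fingers measure 123 mm over their backs; the gripper's body (75 mm by 187 mm) begins 45 mm behind the grasp point.
Start: joints at [1.098, 0.313, 1.498, -0, 1.331, -0.223], TCP at [0.13, 0.509, 0.405] pointing down, gripper open.
Joint ranges: [-2.94, 2.94], [-0.97, 2.17], [0.19, 2.56], [-1.23, 4.37], [0.02, 3.11], [-2.88, 2.88]. Speed limits (rad/s): [2.39, 2.39, 3.01, 3.14, 3.14, 3.14].

### API

Orientations are given as a rotation vector (axis times angle).
In Python, from bench import arm gives the robot as it stands.
- The arm moves only by the tool steer_hand, called after "Request:" in YAML: its name, and indented under it one key for each argument. Schema: {"type":"object","properties":{"offsets":{"type":"array","items":{"type":"object","properties":{"finger_gap":{"type":"number"},"trans":{"type":"array","items":{"type":"number"},"minItems":3,"maxItems":3},"turn_vec":{"type":"array","items":{"type":"number"},"minItems":3,"maxItems":3}},"additionalProperties":false,"required":["finger_gap"]},"minItems":1,"maxItems":20},"clamp_n":{"type":"number"},"only":{"type":"string"},"quiet":{"type":"boolean"},"lines":{"type":"string"}},"required":["offsets"],"additionalProperties":false}. offsets is a list of rows, 1 to 20 of them, each an object with the fields finger_gap (the finger opening in m), trans (a list: dx, dy, dz in m), turn_vec (a list: a rotation vector rx, ry, rz in rad); a field left out counts as zero (the opening has to be given); each row shifts and turns the commanded pose from where the row before left it, along the tool's axes as they then stand; what a row does not reach is not made up. A row lasts 1/10 s, in which the tool goes at most 0.05 m and 0.15 rad, less where a joint would pass 70% of its speed; a pose out of reach is approached as far as the arm can. The fingers move at their own pace and stop on an object; clamp_n is the grip in N (left out, the last holds). Time passes only in rows, so rows that do not move let the fingers close. The tool returns the time, the measured TCP pose, the force, the opening and the grip force at its end. only (a regular expression) keeps the lines of the reply that match it, lines (a string "A,B") keeps lines A to B, and quiet returns only ok. Input that does not fit is refused with a message, and nothing moves.
- arm.get_state(): the state, without advancing time (a new reading comes with each control period).
- arm.get_image(name): name is "scene" or "top" or "wrist"; returns a dict with "image" (480x640x3 uint8, red, green, blue), "K" (3x3 intrinsics, pixels), "view" (4x4, takes a point from world to camera coordinates). Camera axes: x right, y down, z forward; pixel columns grow to the right and rows downward; lengths in m; the calibration is good to about 2 mm. A picture is of the moment at which its call begins. There is no depth.
- arm.finish_job(): hands the job in; it is judged then, once.
The state is a dict: "t": time; "joint_pos": joint angles; "joint_vel": joint speeds; "tau": joint torques, N m; "eef_pos": TCP position; "tcp_rot": TCP orientation; "force": force on the tool from outside, world axes, zero at the start; "torque": the same for the moment, N m; "width": finger opening in m; "finger_force": force on a finger pad.
Only numpy, scipy, OpenCV 4.12 (cv2) and the standard library are available. Lean on these libraries where they do the work, as an engineer would, in place of code of your own. Each camera call takes 0.05 s, during which the arm holds its last target. There are 200 camera calls.

## Working session

There is one attempt and no reset: what is moved stays moved. The work goes in short steps, Python scripts to look and compute and a tool call to move; the robot and the scene stay as the last step left them, time stands still between calls to the robot, and variables do not carry over. Pictures are saved under pics/ and viewed, at most 10 in all, crops included, and the job is handed in when it is done.

```bash
ls; mkdir -p pics; python3 - <<'E'
from bench import arm
import cv2,json,numpy as np
for n in("top","scene"):
    d=arm.get_image(n); cv2.imwrite(f"pics/{n}0.png",d["image"][:,:,::-1]); np.savez(f"pics/{n}0.npz",**d)
    print(n,d["K"].tolist(),np.round(d["view"],4).tolist())
s=arm.get_state();print(s["t"],s["eef_pos"],s["tcp_rot"],s["force"],s["width"])
E
```

```text
bench.py
pics
top [[476.61787807589525, 0.0, 320.28559896823225], [0.0, 476.61787807589525, 241.2370003713521], [0.0, 0.0, 1.0]] [[-0.0205, -0.9998, -0.0011, -0.0306], [-0.9802, 0.0203, -0.197, 0.5504], [0.197, -0.003, -0.9804, 1.2543], [0.0, 0.0, 0.0, 1.0]]
scene [[547.5559395849216, 0.0, 312.71366178923716], [0.0, 547.5559395849216, 240.6030744943996], [0.0, 0.0, 1.0]] [[-0.8488, 0.5285, 0.0146, 0.4602], [0.2947, 0.4958, -0.8169, -0.0592], [-0.4389, -0.6891, -0.5766, 1.7417], [0.0, 0.0, 0.0, 1.0]]
0.1 [0.1297918  0.508675   0.40424053] [-3.91324211e-01 -3.11676277e+00  1.62853797e-03] [ 1.01157264  0.00200889 -0.40985342] 0.08824861337158395
```

View pics/top0.png

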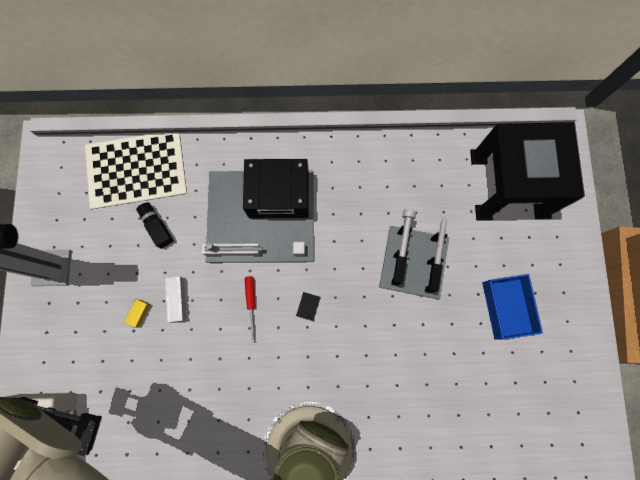

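View pics/scene0.png

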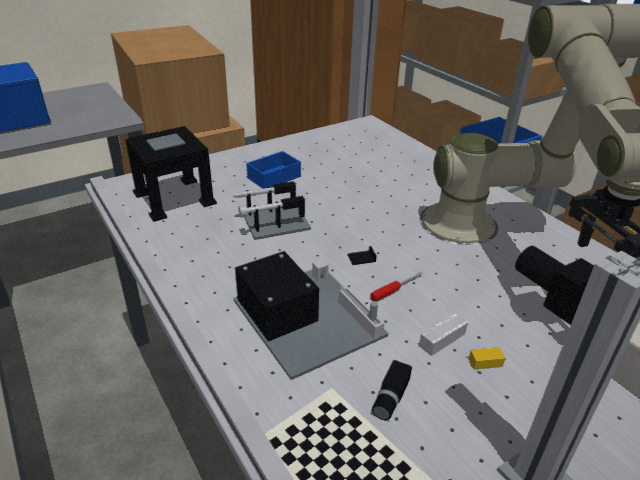

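The top view shows the dock plate (corners near 208,171 to 314,262) with hood and bolt track. The rack is at (415,260): the flat rod is its left one (head at 408,214) and the tapered rod its right one (nose at 443,222, handle at 436,278). The scene view shows both rods, the knob at (373,310) and the keeper at (320,270).

```bash
cat > h.py <<'E'
import numpy as np,cv2
def ray(d,p):
    V=d["view"];R=V[:3,:3];o=-R.T@V[:3,3]
    return o,R.T@np.linalg.inv(d["K"])@np.array([p[0],p[1],1.])
def onz(d,p,z):
    o,v=ray(d,p);return o+v*(z-o[2])/v[2]
def tri(*dp):
    A=np.zeros((3,3));b=np.zeros(3);L=[]
    for d,p in dp:
        o,v=ray(d,p);v=v/np.linalg.norm(v);M=np.eye(3)-np.outer(v,v);A+=M;b+=M@o;L.append((M,o))
    x=np.linalg.solve(A,b);return x,max(np.linalg.norm(M@(x-o)) for M,o in L)
def pix(d,X):
    c=d["view"][:3,:3]@X+d["view"][:3,3];q=d["K"]@c;return q[:2]/q[2]
def shot(n,name):
    from bench import arm
    d=arm.get_image(n);cv2.imwrite(f"pics/{name}.png",d["image"][:,:,::-1]);np.savez(f"pics/{name}.npz",**d);return d
def load(n): return dict(np.load(f"pics/{n}.npz"))
E
python3 - <<'E'
from h import *
d=load("top0");im=d["image"]
for p in((230,220),(390,280),(420,285),(300,180),(350,220),(350,350)):print(p,im[p[1],p[0]])
a=im.astype(int);v=a.sum(2)/3
m=((v>75)&(v<135)&(a[:,:,1]-a[:,:,0]>3)).astype('uint8')*255
m=cv2.morphologyEx(m,cv2.MORPH_OPEN,np.ones((3,3)))
for c in cv2.findContours(m,0,2)[0]:
    if cv2.contourArea(c)>600:
        c=cv2.convexHull(c)
        q=cv2.approxPolyDP(c,6,True)[:,0]
        print(cv2.contourArea(c),q.tolist(),[np.round(onz(d,x,.012)[:2],3).tolist() for x in q])
E
```

```text
(230, 220) [123 128 129]
(390, 280) [111 117 117]
(420, 285) [112 118 119]
(300, 180) [29 28 27]
(350, 220) [179 174 173]
(350, 350) [185 181 181]
1595.5 [[519, 280], [531, 331], [502, 335], [491, 285]] [[0.436, -0.594], [0.296, -0.613], [0.287, -0.532], [0.424, -0.515]]
3280.5 [[390, 227], [430, 234], [439, 297], [380, 286]] [[0.596, -0.242], [0.573, -0.355], [0.394, -0.368], [0.428, -0.206]]
7626.0 [[210, 172], [242, 172], [311, 220], [312, 260], [206, 261]] [[0.771, 0.276], [0.769, 0.183], [0.621, -0.017], [0.505, -0.018], [0.508, 0.281]]
1076.0 [[550, 140], [556, 176], [531, 176], [524, 141]] [[0.85, -0.729], [0.738, -0.733], [0.74, -0.66], [0.849, -0.651]]
```

Request:
steer_hand:
  offsets:
    - {"finger_gap":0.088,"trans":[-0.03,-0.0275,-0.004]}
    - {"finger_gap":0.088,"trans":[-0.03,-0.0275,-0.004]}
    - {"finger_gap":0.088,"trans":[-0.03,-0.0275,-0.004]}
    - {"finger_gap":0.088,"trans":[-0.03,-0.0275,-0.004]}
    - {"finger_gap":0.088,"trans":[-0.03,-0.0275,-0.004]}
    - {"finger_gap":0.088,"trans":[-0.03,-0.0275,-0.004]}
    - {"finger_gap":0.088,"trans":[-0.03,-0.0275,-0.004]}
    - {"finger_gap":0.088,"trans":[-0.03,-0.0275,-0.004]}
    - {"finger_gap":0.088,"trans":[-0.03,-0.0275,-0.004]}
    - {"finger_gap":0.088,"trans":[-0.03,-0.0275,-0.004]}
    - {"finger_gap":0.088,"trans":[-0.03,-0.0275,-0.004]}
    - {"finger_gap":0.088,"trans":[-0.03,-0.0275,-0.004]}
    - {"finger_gap":0.088}
  clamp_n: 30

```text
t: 1.4
eef_pos: [0.3988, 0.097, 0.4526]
tcp_rot: [0.399, 3.116, -0.001]
force: [-0.8, 0.7, 0.3]
width: 0.0881
finger_force: 0.0
```

```bash
python3 -c "
from h import *
d=shot('wrist','w1');V=d['view'];print(-V[:3,:3].T@V[:3,3],V[:3,:3].round(3).tolist(),d['K'][0])"
```

```text
[0.31813113 0.11951259 0.4319664 ] [[0.252, 0.968, -0.001], [0.918, -0.239, 0.317], [0.307, -0.081, -0.948]] [352.71106816   0.         317.44103311]
```

View pics/w1.png

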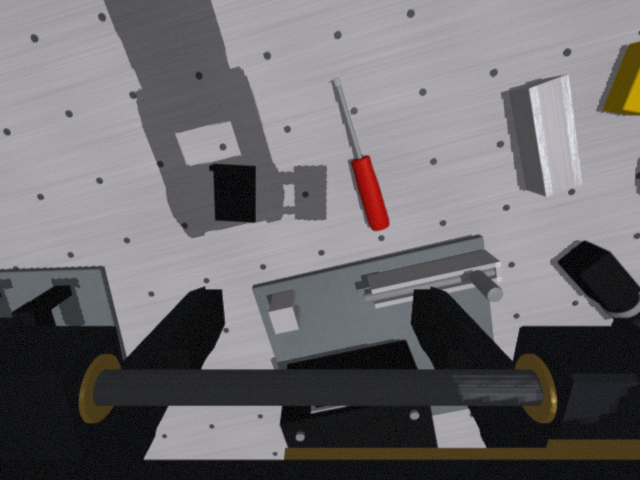

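The wrist view shows the dock plate's front corners at (252,287) and (480,236), the keeper at (284,318), the knob top near (497,292) and the screwdriver in between. The rack is at the left edge.

Request:
steer_hand:
  offsets:
    - {"finger_gap":0.088,"trans":[-0.017,-0.0366,0]}
    - {"finger_gap":0.088,"trans":[-0.017,-0.0366,0]}
    - {"finger_gap":0.088,"trans":[-0.017,-0.0366,0]}
    - {"finger_gap":0.088,"trans":[-0.017,-0.0366,0]}
    - {"finger_gap":0.088,"trans":[-0.017,-0.0366,0]}
    - {"finger_gap":0.088,"trans":[-0.017,-0.0366,0]}
    - {"finger_gap":0.088,"trans":[-0.017,-0.0366,0]}
    - {"finger_gap":0.088,"trans":[-0.017,-0.0366,0]}
    - {"finger_gap":0.088}
    - {"finger_gap":0.088}

```text
t: 2.45
eef_pos: [0.4566, -0.2167, 0.4522]
tcp_rot: [-0.391, -3.116, -0.002]
force: [0.3, 0.4, 0.2]
width: 0.0881
finger_force: 0.0
```

```bash
python3 -c "
from h import *
d=shot('wrist','w2')"
```

Request:
steer_hand:
  offsets:
    - {"finger_gap":0.088,"trans":[-0.017,-0.0366,0]}
    - {"finger_gap":0.088,"trans":[-0.017,-0.0366,0]}
    - {"finger_gap":0.088,"trans":[-0.017,-0.0366,0]}
    - {"finger_gap":0.088}
    - {"finger_gap":0.088}

```text
t: 3.0
eef_pos: [0.4791, -0.3352, 0.4526]
tcp_rot: [-0.39, -3.117, -0.001]
force: [0.8, 0.9, -0.1]
width: 0.0879
finger_force: 0.0
```

```bash
python3 -c "
from h import *
d=shot('wrist','w3');a=load('w2')
cv2.imwrite('pics/w23.png',np.vstack([a['image'][:290],d['image'][:290]])[:,:,::-1])"
```

```text
(no output)
```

View pics/w23.png

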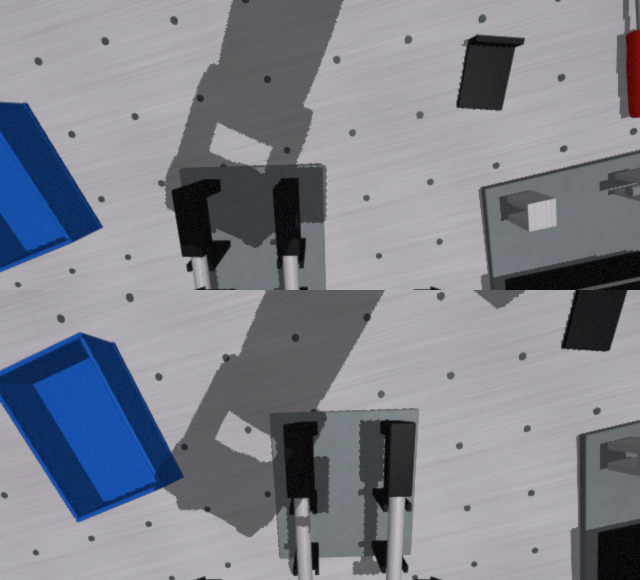

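Both wrist views show the rack. The tapered rod's handle/shaft junction is at about (200,257) in w2 and (301,207) in w3. The handle runs from row 130 to 207 in w3.

```bash
python3 - <<'E'
from h import *
a=load("w2");b=load("w3")
def runs(d,rows,c0,c1,f):
    g=cv2.cvtColor(d["image"],cv2.COLOR_RGB2GRAY).astype(int)
    for r in rows:
        k=np.flatnonzero(f(g[r,c0:c1]))+c0
        print(r,(k.min(),k.max(),len(k)) if len(k) else None,end=' ')
    print()
br=lambda x:x>140
print("shaft w2");runs(a,range(250,290,3),180,230,br)
print("shaft w3");runs(b,range(200,285,5),285,322,br)
dk=lambda x:x<40
print("handle w3");runs(b,range(124,215,4),272,330,dk)
print("handle w2");runs(a,range(176,262,5),165,225,dk)
g=cv2.cvtColor(b["image"],cv2.COLOR_RGB2GRAY)
print(g[120:140,303].tolist(),g[200:215,302].tolist());print(g[165].tolist()[275:330])
g=cv2.cvtColor(a["image"],cv2.COLOR_RGB2GRAY)
print(g[248:266,201].tolist())
for d in(a,b):print((-d["view"][:3,:3].T@d["view"][:3,3]).round(3))
E
```

```text
shaft w2
250 (np.int64(180), np.int64(180), 1) 253 (np.int64(180), np.int64(180), 1) 256 (np.int64(180), np.int64(181), 2) 259 (np.int64(180), np.int64(204), 23) 262 (np.int64(180), np.int64(204), 20) 265 (np.int64(180), np.int64(204), 17) 268 (np.int64(180), np.int64(205), 18) 271 (np.int64(180), np.int64(205), 20) 274 (np.int64(180), np.int64(206), 25) 277 (np.int64(180), np.int64(206), 26) 280 (np.int64(180), np.int64(206), 25) 283 (np.int64(180), np.int64(207), 27) 286 (np.int64(180), np.int64(207), 24) 289 (np.int64(180), np.int64(193), 14) 
shaft w3
200 None 205 None 210 (np.int64(301), np.int64(306), 6) 215 (np.int64(299), np.int64(307), 9) 220 (np.int64(297), np.int64(307), 11) 225 (np.int64(297), np.int64(307), 11) 230 None 235 None 240 (np.int64(298), np.int64(308), 11) 245 (np.int64(298), np.int64(309), 12) 250 (np.int64(299), np.int64(309), 11) 255 (np.int64(299), np.int64(309), 11) 260 (np.int64(299), np.int64(309), 11) 265 (np.int64(299), np.int64(309), 11) 270 (np.int64(285), np.int64(321), 17) 275 (np.int64(285), np.int64(321), 18) 280 (np.int64(285), np.int64(321), 2
[... 1340 characters left out ...]
41 (np.int64(180), np.int64(224), 45) 246 (np.int64(181), np.int64(224), 44) 251 (np.int64(182), np.int64(224), 43) 256 (np.int64(191), np.int64(222), 19) 261 (np.int64(208), np.int64(219), 12) 
[93, 91, 68, 65, 62, 63, 62, 67, 64, 63, 63, 42, 25, 14, 3, 16, 18, 14, 10, 16] [15, 16, 11, 2, 11, 11, 16, 31, 82, 120, 165, 177, 179, 177, 179]
[106, 70, 61, 58, 63, 60, 63, 63, 55, 48, 20, 22, 18, 19, 29, 21, 23, 13, 3, 11, 14, 16, 16, 21, 16, 16, 15, 12, 17, 15, 15, 7, 10, 6, 2, 15, 14, 18, 55, 113, 120, 120, 118, 117, 114, 120, 122, 121, 118, 119, 117, 116, 122, 122, 123]
[8, 16, 23, 23, 22, 21, 27, 23, 38, 95, 154, 169, 171, 174, 172, 171, 172, 170]
[ 0.376 -0.195  0.432]
[ 0.398 -0.313  0.432]
```

```bash
python3 - <<'E'
from h import *
a=load("w2");b=load("w3");t=load("top0")
for n,p,q in(("rearleft",(171.5,188.5),(282.5,134)),("frontleft",(182.5,256),(286.8,207)),("shaft top @junction-ish",(200,257.5),(302,207.8))):
    x,e=tri((a,p),(b,q));print(n,x.round(4),round(e,4))
# handle top rectangle from w3, plane z=.098
P=[onz(b,p,.098) for p in((282.5,134),(286.8,207.))];Q=[onz(a,p,.098) for p in((171.5,188.5),(182.5,256))]
for S in(P,Q):
    v=S[1]-S[0];print("L",np.linalg.norm(v),"yaw",np.degrees(np.arctan2(v[1],v[0])))
    u=v/np.linalg.norm(v);n=np.array([u[1],-u[0],0])
    # left in image = -y side: centre is toward +y
    print("centre",((S[0]+S[1])/2-n*0.012).round(4))
# shaft centre line w3 at z of shaft top .093
x=np.array([303.0,304.0]);A=onz(b,(302.,222),.092);B=onz(b,(304.,262),.092);print("shaft",A.round(4),B.round(4),np.degrees(np.arctan2(*(B-A)[1::-1])))
# rod from top cam: nose, handle end
print("top nose",onz(t,(444,221),.088).round(4))
# dock from w1
c=load("w1")
for n,p,z in(("plate FR",(252,287),.012),("plate FL",(481,236),.012),("knob top",(497,292),.098)):print(n,onz(c,p,z).round(4))
print("plate FR w2,w3",onz(a,(481,187),.012).round(4),onz(b,(578,145),.012).round(4), tri((c,(252,287)),(a,(481,187))),tri((a,(481,187)),(b,(578,145))))
E
```

```text
rearleft [ 0.4021 -0.3476  0.0909] 0.0003
frontleft [ 0.4702 -0.3625  0.0919] 0.0002
shaft top @junction-ish [ 0.4772 -0.3487  0.0852] 0.0012
L 0.06802294303740518 yaw -12.581082786746824
centre [ 0.4381 -0.3425  0.098 ]
L 0.06902185138967455 yaw -12.572697583089957
centre [ 0.4376 -0.3402  0.098 ]
shaft [ 0.4885 -0.352   0.092 ] [ 0.5308 -0.3612  0.092 ] -12.335712340810302
top nose [ 0.5918 -0.3766  0.088 ]
plate FR [ 0.4987 -0.0172  0.012 ]
plate FL [0.5036 0.2824 0.012 ]
knob top [0.5322 0.2585 0.098 ]
plate FR w2,w3 [ 0.498  -0.0235  0.012 ] [ 0.4993 -0.0284  0.012 ] (array([ 0.50125777, -0.0199128 ,  0.00388047]), np.float64(0.0008454668132687026)) (array([ 0.5035693 , -0.01591473, -0.00645421]), np.float64(0.00016357993152443996))
```

Request:
steer_hand:
  offsets:
    - {"finger_gap":0.088,"trans":[0.008,-0.0032,0.034],"turn_vec":[0,0,-0.031]}
    - {"finger_gap":0.088,"trans":[0.008,-0.0032,0.034]}
    - {"finger_gap":0.088,"trans":[0.008,-0.0032,0.034]}
    - {"finger_gap":0.088,"trans":[0.008,-0.0032,0.034]}
    - {"finger_gap":0.088,"trans":[0.0075,-0.0035,0.034]}
    - {"finger_gap":0.088}
    - {"finger_gap":0.088}

```text
t: 3.75
eef_pos: [0.4372, -0.3426, 0.2843]
tcp_rot: [0.341, 3.122, -0.001]
force: [1.3, -0.7, 0.9]
width: 0.0879
finger_force: 0.0
```

```bash
python3 -c "
from h import *
d=shot('wrist','w4')"
```

```text
(no output)
```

View pics/w4.png

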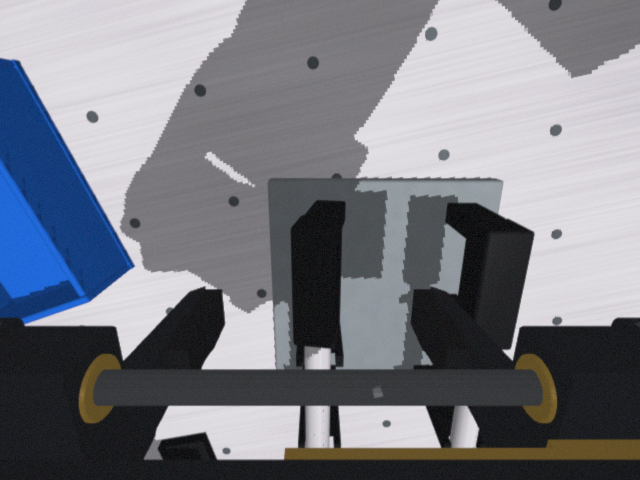

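The tapered rod's handle (columns 292–341, rows 228–345) is centred between the fingers, and the flat rod's handle (468–530) is clear. The 49 px width for 24 mm also puts the handle top at z ≈ 0.10 m, so I go down and grip.

Request:
steer_hand:
  offsets:
    - {"finger_gap":0.088,"trans":[0,0,0.026]}
    - {"finger_gap":0.088,"trans":[0,0,0.026]}
    - {"finger_gap":0.088}
    - {"finger_gap":0.0}
    - {"finger_gap":0.0}
    - {"finger_gap":0.0}
    - {"finger_gap":0.0}
    - {"finger_gap":0.0}
  clamp_n: 50

```text
t: 4.6
eef_pos: [0.4366, -0.3435, 0.2312]
tcp_rot: [0.343, 3.122, -0.001]
force: [-1.1, 0.6, 0.0]
width: 0.05
finger_force: 0.0
```

Request:
steer_hand:
  offsets:
    - {"finger_gap":0.0}
    - {"finger_gap":0.0}
    - {"finger_gap":0.0}
    - {"finger_gap":0.0}
    - {"finger_gap":0.0}
  clamp_n: 50

```text
t: 5.1
eef_pos: [0.4366, -0.3433, 0.2306]
tcp_rot: [-0.343, -3.122, -0.001]
force: [-0.6, 1.4, 0.1]
width: 0.0235
finger_force: 49.0
```

Request:
steer_hand:
  offsets:
    - {"finger_gap":0.0,"trans":[0,0,-0.02]}
    - {"finger_gap":0.0,"trans":[0,0,-0.03]}
    - {"finger_gap":0.0,"trans":[0,0,-0.03]}
    - {"finger_gap":0}

```text
t: 5.5
eef_pos: [0.4369, -0.3439, 0.314]
tcp_rot: [0.342, 3.118, -0.007]
force: [0.4, 0.1, -2.7]
width: 0.0235
finger_force: 49.2
```

Request:
steer_hand:
  offsets:
    - {"finger_gap":0.0,"trans":[0,0,-0.015],"turn_vec":[0,0,-0.102]}
    - {"finger_gap":0.0,"trans":[0,0,-0.015],"turn_vec":[0,0,-0.102]}
    - {"finger_gap":0.0,"trans":[0.001,0.0425,0]}
    - {"finger_gap":0.0,"trans":[0.001,0.0425,0]}
    - {"finger_gap":0.0,"trans":[0.001,0.0425,0]}
    - {"finger_gap":0.0,"trans":[0.001,0.0425,0]}
    - {"finger_gap":0.0,"trans":[0.001,0.0425,0]}
    - {"finger_gap":0.0,"trans":[0.001,0.0425,0]}
    - {"finger_gap":0.0,"trans":[0.001,0.0425,0]}
    - {"finger_gap":0.0,"trans":[0.001,0.0425,0]}
    - {"finger_gap":0.0,"trans":[0.001,0.0425,0.01]}
    - {"finger_gap":0.0,"trans":[0.001,0.0425,0.02]}
    - {"finger_gap":0}
    - {"finger_gap":0}

```text
t: 6.9
eef_pos: [0.4326, 0.0822, 0.3095]
tcp_rot: [-0.02, -3.139, 0.0]
force: [1.6, 0.2, -2.1]
width: 0.0237
finger_force: 49.2
```

```bash
python3 - <<'E'
from h import *
d=shot('top','t5');s=shot('scene','s5');im=d['image']
u=cv2.resize(im[140:320,190:390],None,fx=3.9,fy=3.3,interpolation=cv2.INTER_CUBIC);cv2.imwrite('pics/t5c.png',u[:,:,::-1])
g=cv2.cvtColor(load('top0')['image'],cv2.COLOR_RGB2GRAY)
m=(g<45).astype('uint8')*255;m[:, :235]=0;m[:,320:]=0;m[:150]=0;m[225:]=0
c=max(cv2.findContours(m,0,2)[0],key=cv2.contourArea);print(cv2.boundingRect(c),cv2.approxPolyDP(cv2.convexHull(c),3,True)[:,0].tolist())
E
```

```text
(243, 159, 66, 60) [[306, 159], [308, 218], [247, 215], [243, 208], [245, 160]]
```

View pics/t5c.png

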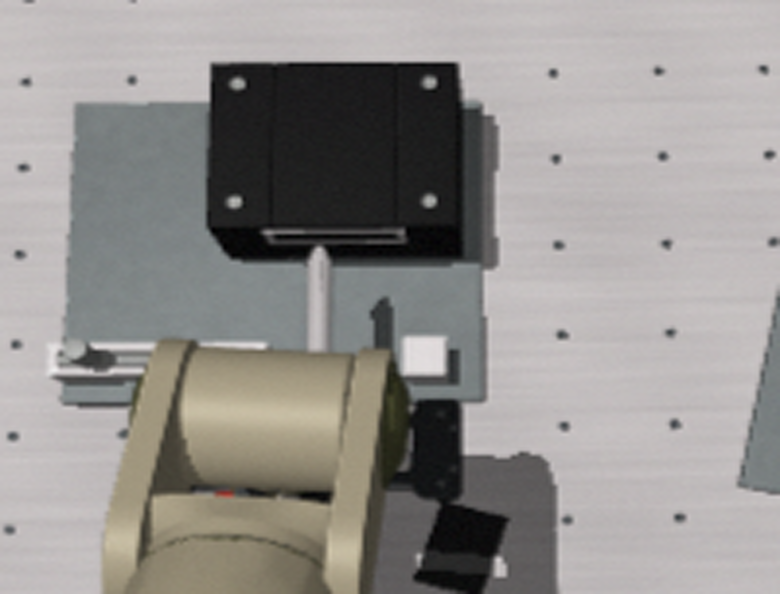

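View pics/s5.png

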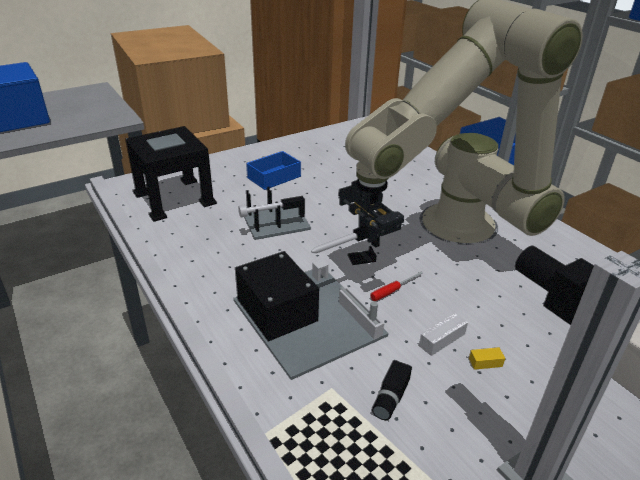

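The crop of the top view shows hood screws at (237,83), (429,82), (233,201) and (429,201), the window at columns 264–405 in row 237, and the rod tip at (319,247), lined up with the window. In the scene view the rod is held level with its tip at (313,250).

```bash
python3 - <<'E'
from h import *
d=load('t5');s=load('s5')
o=lambda x,y:(190+(x+.5)/3.9-.5,140+(y+.5)/3.3-.5)
S=[onz(d,o(*p),.122) for p in((237,83),(429,82),(233,201),(429,201))];print(np.round(S,4).tolist(),"c",np.mean(S,0))
for a,b in((1,0),(3,2)):v=S[a]-S[b];print("yaw y",np.degrees(np.arctan2(-v[0],v[1]))+180)
for a,b in((0,2),(1,3)):v=S[a]-S[b];print("yaw x",np.degrees(np.arctan2(v[1],v[0])))
print("window",onz(d,o(264,237),.1).round(4),onz(d,o(405,237),.1).round(4))
print("tip",tri((d,o(319,247)),(s,(313,250))),"tip at z .163",onz(d,o(319,247),.163))
print("knob",onz(d,o(76,347),.098),"keeper",onz(d,o(424,355),.057),"track end",onz(d,o(267,350),.052))
print("shaft dir",np.degrees(np.arctan2(*(onz(d,o(319,260),.163)-onz(d,o(318.5,340),.163))[1::-1])))
T=load('scene0');t0=load('top0')
print("knob tri",tri((d,o(76,347)),(T,(373,306))))
E
```

```text
[[0.7497, 0.1419, 0.122], [0.7478, 0.0095, 0.122], [0.6499, 0.1438, 0.122], [0.6472, 0.0107, 0.122]] c [0.69865221 0.07650296 0.122     ]
yaw y 359.17533382233455
yaw y 358.8086135192443
yaw x -1.0780303978777757
yaw x -0.684522298623046
window [0.6256 0.1255 0.1   ] [0.6236 0.0285 0.1   ]
tip (array([0.59763139, 0.08216879, 0.16557997]), np.float64(0.0019322894777139897)) tip at z .163 [0.5998757  0.08126684 0.163     ]
knob [0.53746573 0.2530197  0.098     ] keeper [0.53377856 0.01842847 0.057     ] track end [0.54124571 0.12918695 0.052     ]
shaft dir -0.3108151890078875
knob tri (array([0.53828392, 0.25548805, 0.09017854]), np.float64(0.0009667895173159919))
```

Request:
steer_hand:
  offsets:
    - {"finger_gap":0.0,"trans":[0,-0.0014,0.03],"turn_vec":[0,0,0.004]}
    - {"finger_gap":0.0,"trans":[0,0,0.03]}
    - {"finger_gap":0.0,"trans":[0,0,0.0157]}
    - {"finger_gap":0}
    - {"finger_gap":0,"trans":[-0.02,0,0]}
    - {"finger_gap":0,"trans":[-0.02,0,0]}
    - {"finger_gap":0,"trans":[-0.02,0,0]}
    - {"finger_gap":0,"trans":[-0.02,0,0]}
    - {"finger_gap":0}
    - {"finger_gap":0}

```text
t: 8.0
eef_pos: [0.5127, 0.0782, 0.2356]
tcp_rot: [0.031, 3.141, -0.0]
force: [-0.2, -0.1, -2.4]
width: 0.0236
finger_force: 49.2
```

```bash
python3 -c "
from h import *
shot('scene','s6');shot('top','t6')"
```

Request:
steer_hand:
  offsets:
    - {"finger_gap":0,"trans":[-0.01,0,0]}
    - {"finger_gap":0,"trans":[-0.008,0,0]}
    - {"finger_gap":0,"trans":[-0.003,0,0]}
    - {"finger_gap":0,"trans":[-0.003,0,0]}
    - {"finger_gap":0,"trans":[-0.002,0,0]}
    - {"finger_gap":0}
    - {"finger_gap":0}

```text
t: 8.8
eef_pos: [0.5357, 0.0786, 0.2328]
tcp_rot: [-0.029, -3.126, -0.001]
force: [-21.8, -0.4, 0.4]
width: 0.0236
finger_force: 49.1
```

Request:
steer_hand:
  offsets:
    - {"finger_gap":0,"trans":[0.01,0,0]}
    - {"finger_gap":0,"trans":[0,0.0145,0]}
    - {"finger_gap":0}
    - {"finger_gap":0}
    - {"finger_gap":0,"trans":[-0.007,0,0]}
    - {"finger_gap":0,"trans":[-0.003,0,0]}
    - {"finger_gap":0,"trans":[-0.001,0,0]}
    - {"finger_gap":0}
    - {"finger_gap":0}

```text
t: 9.7
eef_pos: [0.5369, 0.093, 0.2321]
tcp_rot: [-0.029, -3.122, -0.001]
force: [-28.4, 1.2, 0.4]
width: 0.0235
finger_force: 49.3
```

Request:
steer_hand:
  offsets:
    - {"finger_gap":0,"trans":[0.011,0,0]}
    - {"finger_gap":0,"trans":[0,-0.014,0]}
    - {"finger_gap":0,"trans":[0,-0.014,0]}
    - {"finger_gap":0}
    - {"finger_gap":0}
    - {"finger_gap":0,"trans":[-0.007,0,0]}
    - {"finger_gap":0,"trans":[-0.003,0,0]}
    - {"finger_gap":0,"trans":[-0.001,0,0]}
    - {"finger_gap":0}
    - {"finger_gap":0}

```text
t: 10.7
eef_pos: [0.5396, 0.0649, 0.235]
tcp_rot: [-0.029, -3.141, -0.0]
force: [0.6, -0.3, -0.9]
width: 0.0233
finger_force: 49.2
```

Request:
steer_hand:
  offsets:
    - {"finger_gap":0,"trans":[-0.003,0,0]}
    - {"finger_gap":0,"trans":[-0.003,0,0]}
    - {"finger_gap":0,"trans":[-0.003,0,0]}
    - {"finger_gap":0,"trans":[-0.002,0,0]}
    - {"finger_gap":0}
    - {"finger_gap":0}

```text
t: 11.3
eef_pos: [0.5508, 0.0644, 0.2352]
tcp_rot: [0.03, 3.14, -0.0]
force: [0.7, -1.6, -1.9]
width: 0.0233
finger_force: 49.5
```

Request:
steer_hand:
  offsets:
    - {"finger_gap":0,"trans":[-0.004,0,0]}
    - {"finger_gap":0,"trans":[-0.004,0,0]}
    - {"finger_gap":0,"trans":[-0.004,0,0]}
    - {"finger_gap":0,"trans":[-0.004,0,0]}
    - {"finger_gap":0}
    - {"finger_gap":0}

```text
t: 11.9
eef_pos: [0.5669, 0.0642, 0.2352]
tcp_rot: [0.029, 3.14, -0.0]
force: [2.1, -3.2, -3.0]
width: 0.0237
finger_force: 49.6
```

Request:
steer_hand:
  offsets:
    - {"finger_gap":0,"trans":[0,-0.002,0]}
    - {"finger_gap":0,"trans":[-0.004,0,0]}
    - {"finger_gap":0,"trans":[-0.004,0,0]}
    - {"finger_gap":0,"trans":[-0.004,0,0]}
    - {"finger_gap":0,"trans":[-0.002,0,0]}
    - {"finger_gap":0}
    - {"finger_gap":0}

```text
t: 12.6
eef_pos: [0.5794, 0.0622, 0.2338]
tcp_rot: [-0.029, -3.134, -0.001]
force: [-11.0, -0.5, -1.2]
width: 0.0236
finger_force: 49.4
```

Request:
steer_hand:
  offsets:
    - {"finger_gap":0,"trans":[-0.001,0,0.002]}
    - {"finger_gap":0,"trans":[-0.002,0,0.001]}
    - {"finger_gap":0}
    - {"finger_gap":0}
    - {"finger_gap":0}

```text
t: 13.1
eef_pos: [0.581, 0.0624, 0.2297]
tcp_rot: [-0.028, -3.127, -0.001]
force: [-23.1, -1.8, -0.6]
width: 0.0235
finger_force: 49.5
```

Request:
steer_hand:
  offsets:
    - {"finger_gap":0,"trans":[0.0015,0,0]}
    - {"finger_gap":0}
    - {"finger_gap":0.05}
    - {"finger_gap":0.05}
    - {"finger_gap":0.05}
    - {"finger_gap":0.05}
    - {"finger_gap":0.05}
    - {"finger_gap":0.05}

```text
t: 13.9
eef_pos: [0.5821, 0.0619, 0.2321]
tcp_rot: [0.03, 3.141, 0.0]
force: [-0.0, -0.2, 0.1]
width: 0.0501
finger_force: 0.0
```

```bash
python3 -c "
from h import *
d=shot('wrist','w7')"
```

```text
(no output)
```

View pics/w7.png

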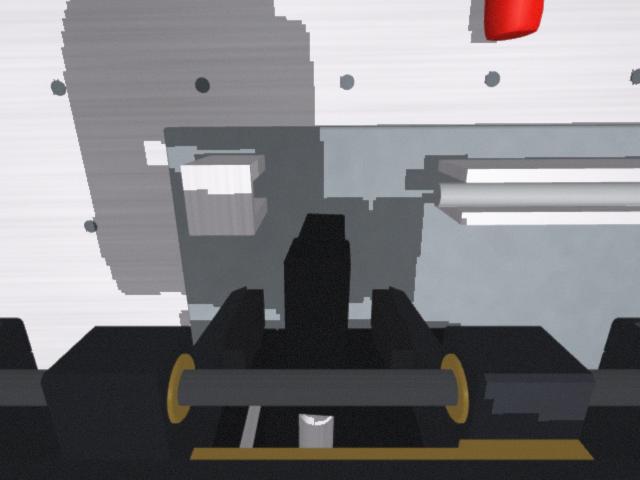

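The rod rests released and level; its heel's rear edge is at row 214, in front of the bolt line (rows 183–207). The bolt tip is at (440,195).

```bash
python3 - <<'E'
from h import *
d=load('w7');R=np.array([[1,-.0165],[.0165,1]])
D=lambda p:(R@(p[:2]-[.694,.0765])).round(4)
print("heel",D(onz(d,(326,214),.033)),"handle rear top",D(onz(d,(318,240),.098)),"bolt",D(onz(d,(440,195),.049)),"front edge",D(onz(d,(250,127),.012)),"keeper",D(onz(d,(218,192),.057)))
E
```

```text
heel [-0.1483 -0.0103] handle rear top [-0.1562 -0.0145] bolt [-0.1615  0.0425] front edge [-0.1913 -0.051 ] keeper [-0.1647 -0.0587]
```

Request:
steer_hand:
  offsets:
    - {"finger_gap":0.05,"trans":[0,0,-0.02]}
    - {"finger_gap":0.05,"trans":[0,0,-0.04]}
    - {"finger_gap":0.088,"trans":[0,0,-0.04]}
    - {"finger_gap":0.088,"trans":[0.0097,0.0385,0]}
    - {"finger_gap":0.088,"trans":[0.0097,0.0385,0]}
    - {"finger_gap":0.088,"trans":[0.0097,0.0385,0]}
    - {"finger_gap":0.088,"trans":[0.0097,0.0385,0]}
    - {"finger_gap":0.088,"trans":[0.0097,0.0385,0]}
    - {"finger_gap":0.088}
    - {"finger_gap":0.088}

```text
t: 14.95
eef_pos: [0.537, 0.2556, 0.3319]
tcp_rot: [0.027, 3.141, -0.0]
force: [0.0, -0.8, -0.6]
width: 0.0879
finger_force: 0.0
```

```bash
python3 -c "
from h import *
d=shot('wrist','w8')"
```

```text
(no output)
```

View pics/w8.png

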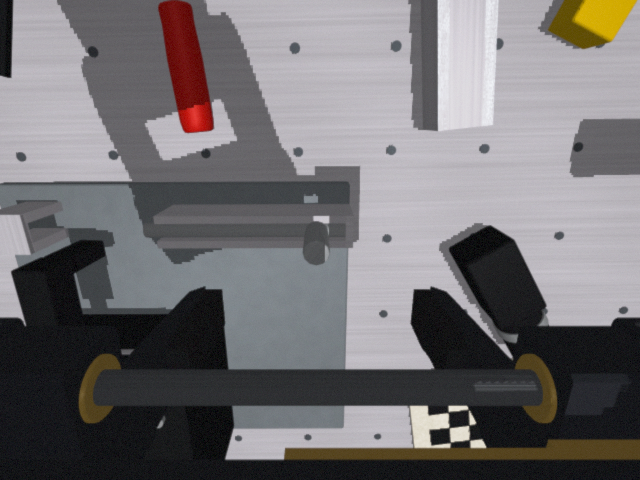

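The knob's top is at (316,253), centred between the fingers (columns 222 to 412). The rod's heel is at the left edge (60,260).

```bash
python3 - <<'E'
from h import *
d=load('w8');print(onz(d,(316,254),.098).round(4),onz(d,(315,230),.055).round(4))
E
```

```text
[0.5362 0.2562 0.098 ] [0.5332 0.2553 0.055 ]
```

Request:
steer_hand:
  offsets:
    - {"finger_gap":0.088,"trans":[0,0,0.035]}
    - {"finger_gap":0.088,"trans":[0,0,0.035]}
    - {"finger_gap":0.088,"trans":[0,0,0.025]}
    - {"finger_gap":0.088}
    - {"finger_gap":0}
    - {"finger_gap":0}
    - {"finger_gap":0}
    - {"finger_gap":0}
    - {"finger_gap":0}
    - {"finger_gap":0}
    - {"finger_gap":0}
    - {"finger_gap":0}
    - {"finger_gap":0}
    - {"finger_gap":0}
  clamp_n: 25

```text
t: 16.4
eef_pos: [0.5372, 0.2553, 0.237]
tcp_rot: [-0.029, -3.141, 0.0]
force: [-0.2, -0.2, -0.5]
width: 0.017
finger_force: 25.0
```

Request:
steer_hand:
  offsets:
    - {"finger_gap":0,"trans":[0,-0.01,0]}
    - {"finger_gap":0,"trans":[0,-0.012,0]}
    - {"finger_gap":0,"trans":[0,-0.012,0]}
    - {"finger_gap":0,"trans":[0,-0.012,0]}
    - {"finger_gap":0,"trans":[0,-0.012,0]}
    - {"finger_gap":0}

```text
t: 17.0
eef_pos: [0.5363, 0.1954, 0.237]
tcp_rot: [-0.032, -3.141, 0.002]
force: [2.2, -2.4, -1.9]
width: 0.0173
finger_force: 25.0
```

Request:
steer_hand:
  offsets:
    - {"finger_gap":0,"trans":[0,-0.01,0]}
    - {"finger_gap":0,"trans":[0,-0.01,0]}
    - {"finger_gap":0,"trans":[0,-0.01,0]}
    - {"finger_gap":0,"trans":[0,-0.008,0]}
    - {"finger_gap":0}

```text
t: 17.5
eef_pos: [0.5356, 0.1585, 0.2371]
tcp_rot: [0.03, 3.141, -0.001]
force: [5.4, -2.2, -3.6]
width: 0.0169
finger_force: 25.0
```

Request:
steer_hand:
  offsets:
    - {"finger_gap":0,"trans":[-0.0008,-0.002,0]}
    - {"finger_gap":0,"trans":[0,-0.002,0]}
    - {"finger_gap":0,"trans":[0,-0.002,0]}
    - {"finger_gap":0}
    - {"finger_gap":0}

```text
t: 18.0
eef_pos: [0.5359, 0.1534, 0.237]
tcp_rot: [-0.029, -3.141, 0.0]
force: [-0.5, 1.4, 0.3]
width: 0.0174
finger_force: 25.0
```

Request:
steer_hand:
  offsets:
    - {"finger_gap":0,"trans":[0,-0.002,0]}
    - {"finger_gap":0,"trans":[0,-0.001,0]}
    - {"finger_gap":0}
    - {"finger_gap":0}

```text
t: 18.4
eef_pos: [0.5357, 0.1523, 0.237]
tcp_rot: [0.03, 3.141, 0.007]
force: [0.6, 19.3, -2.5]
width: 0.017
finger_force: 25.0
```

Request:
steer_hand:
  offsets:
    - {"finger_gap":0,"trans":[0,-0.001,0]}
    - {"finger_gap":0}
    - {"finger_gap":0}

```text
t: 18.7
eef_pos: [0.5356, 0.152, 0.2371]
tcp_rot: [0.03, 3.141, 0.01]
force: [1.8, 24.5, -2.8]
width: 0.017
finger_force: 25.0
```

Request:
steer_hand:
  offsets:
    - {"finger_gap":0.05,"trans":[0,0.001,0]}
    - {"finger_gap":0.05}
    - {"finger_gap":0.05}
    - {"finger_gap":0.05}
    - {"finger_gap":0.05}
    - {"finger_gap":0.05,"trans":[0,0,-0.03]}
    - {"finger_gap":0.05,"trans":[0,0,-0.04]}
    - {"finger_gap":0.05,"trans":[0,0,-0.04]}
    - {"finger_gap":0.05,"trans":[0.04,0,-0.02]}
    - {"finger_gap":0.05,"trans":[0.04,0.02,0]}
    - {"finger_gap":0.05,"trans":[0.04,0.02,0]}
    - {"finger_gap":0.05,"trans":[0.03,0.02,0]}
    - {"finger_gap":0.05,"trans":[0,0.04,0]}
    - {"finger_gap":0.05,"trans":[0,0.04,0]}
    - {"finger_gap":0.05,"trans":[0,0.04,0]}
    - {"finger_gap":0.05,"trans":[0,0.04,0]}
    - {"finger_gap":0.05}

```text
t: 20.4
eef_pos: [0.3896, 0.3761, 0.3666]
tcp_rot: [0.024, 3.141, 0.001]
force: [1.5, 0.5, -0.2]
width: 0.0502
finger_force: 0.0
```

```bash
python3 - <<'E'
from h import *
d=shot('scene','s9');t=shot('top','t9')
a=cv2.resize(d['image'][220:390,220:420],None,fx=2.9,fy=2.9,interpolation=2);b=cv2.resize(t['image'][150:300,190:330],None,fx=1.5,fy=1.5)
a=a[:, :580];o=np.zeros((493,800,3),'uint8');o[:a.shape[0],:580]=a[:493];o[:225,580:790]=b[:225]
cv2.imwrite('pics/f9.png',o[:,:,::-1])
E
```

View pics/f9.png

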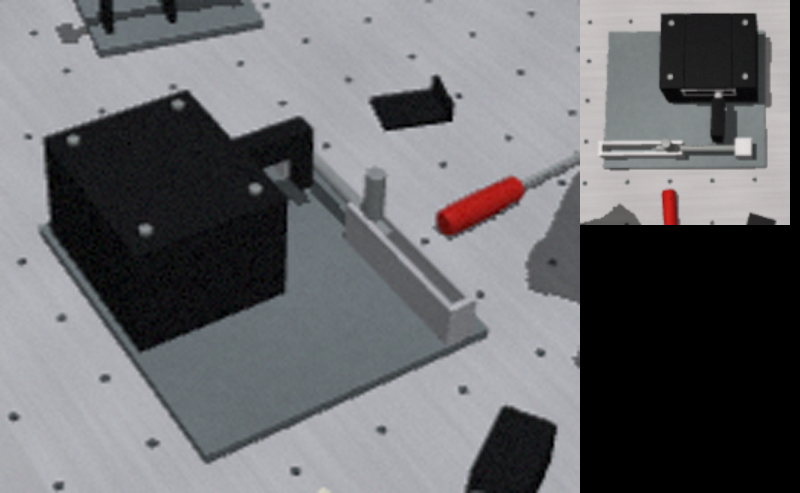

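The scene crop shows the rod home with its heel at (300,180). The bolt runs behind it into the keeper, with the knob at the track's inner end (375,195). The top inset agrees: the bolt reaches the keeper at (743,147).

```bash
python3 -c "
from bench import arm
print(arm.finish_job())"
```

```text
the job is handed in; nothing more can be done
None
```

The job is handed in: the tapered rod is fully home and released in the hole, about 14–16 mm to the dock's right of centre, and the cross-bolt is pushed to its hard stop in the keeper at about 20 s. The arm is clear, the flat-headed rod and other loose things were not touched, and the hand-in returned no verdict.

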